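# Fit the second spring clamp on a gel-casting sandwich

## Robot

A 7-joint arm with a two-finger parallel gripper is mounted at the origin on a cart in front of the work surface, level with it; the furniture and walls round the work are solid. World frame = base frame: x ahead of the robot, y to its left, z up, the work surface at z = 0. Lengths are in m, angles in rad, forces in N, time in s.
With the tool pointing down it reaches from about 0.4 to 0.85 m from the base axis. Payload 10.4 kg.
Tool frame: the origin (TCP) lies midway between the tips of the shut fingers; the grasp point (between the pads) lies 19 mm behind it; z points along the fingers, y is the direction in which the jaws open and shut (so a half turn about z gives the same grasp; the last joint's range is limited). The gripper opens to 87 mm and grips with 3 to 60 N. Pads are 19 mm wide; open, the fingers measure 117 mm over their backs; the gripper's body (75 mm by 190 mm) begins 51 mm behind the grasp point.
Start: joints at [-1.254, 0.332, -0.065, 1.46, 0.022, 1.35, -0.088], TCP at [0.208, 0.589, 0.223] pointing down, gripper open.
Joint ranges: [-2.6, 2.6], [-0.5, 2.12], [-1.47, 1.34], [0.16, 2.42], [-1.27, 4.41], [0.06, 2.06], [-2.6, 2.6]. Speed limits (rad/s): [2.22, 2.22, 2.79, 2.79, 3.14, 3.14, 3.14].

## Interface

Orientations are given as a unit quaternion [x, y, z, w].
In Python, from bench import r gives the robot as it stands.
- The arm moves only by the tool step_arm, never from a script. Its argument "increments" is a list of rows, each a list of 2 entries, a list of its own where there are three numbers: the shift along the tool's x, y, z in m, then the turn, a rotation vector about the tool's x, y, z in rad. A call has 1 to 5 rows; each row is the pose to reach, as a shift and turn from the pose measured when the call began, along the tool's axes at that moment; what a row does not reach only later rows make up. A row lasts 1/10 s, in which the tool goes at most 50 mm and 8.59 degrees, less where a joint would pass 70% of its speed; a pose out of reach is approached as far as the arm can. A call with a gripper value outside its range is refused whole. "hand" is the closure, from -1 (fully open) to 1 (shut), so that 0 is half open, set as the call begins (left out, the last holds). The fingers move at their own pace and stop on an object; "grip_force" is the grip in N (left out, the last holds). Time passes only in rows, so rows that repeat a pose let the fingers close. It gives the time, the measured TCP pose, the force and the opening at its end, in the units of the state.
- r.read_state(): the state, without advancing time (a new reading comes with each control period).
- r.camera(name): name is "scene" or "top" or "wrist"; returns a dict with "pixels" (420x560x3 uint8, blue, green, red), "camera_matrix" (3x3 intrinsics, pixels), "extrinsics" (4x4, takes a point from camera to world coordinates). Camera axes: x right, y up, looking along -z (the intrinsics and any distortion apply to the point x, -y, -z); pixel columns grow to the right and rows downward; lengths in m; the calibration is good to about 2 mm. A picture is of the moment at which its call begins. There is no depth.
- r.close_job(): hands the job in, once; it reports no verdict.
The state is a dict: "time": time; "joint_positions": joint angles; "joint_vel": joint speeds; "joint_torque": joint torques, N m; "ee_pos": TCP position; "eef_rot": TCP orientation; "ft_force": force on the tool from outside, world axes, zero at the start; "torque": the same for the moment, N m; "width": finger opening in m.
Only numpy, scipy, OpenCV 4.12 (cv2) and the standard library are available. Lean on these libraries where they do the work, as an engineer would, in place of code of your own. Each camera call takes 0.05 s, during which the arm holds its last target.

## Task

The gel-casting glass leans back in its stand with a spring clamp on one end of its top edge only. Take the spare spring clamp off its upright rail by squeezing its wings so that the jaws open, bring it over the bare other end of the top edge in line with the leaning glass, one jaw on each face and pushed well down, and let go so that it grips the glass there like its twin. Do not knock the timer, the petri dish or the tape roll, and do not strike the glass with the gripper.

Things in the scene. Friction and masses are not known exactly. Their poses are not given: they have to be found in the camera images.
- clamp: Loose self-closing plate clamp, about 80 g: two steel jaws with black rubber pads, coil spring, two grey-sleeved wings; 100 mm long, 26 mm wide. Origin on the pivot pin. Own x = along the pin, y = from jaw to jaw (squeeze the wings along it), z = from jaws to wings (up at the start). At the start its jaws grip the rail, whose top edge is at z = -14 mm: lift it, squeezed, 50 mm to be clear.
- clamp_wings (a point): Point midway between the loose clamp's wings, z = +34 mm from the pivot: a good grasp. The wings are 26 mm wide (x), z = +5 to +54 mm. Gripping the rail or glass they splay: 36 mm over their backs here, 44 mm at the tips. Squeezed right home they stand parallel, 20 mm over their backs; that takes 11 N a side here (carry with 25 N or more).
- clamp_pads (a point): Point midway between the loose clamp's two jaw pads, z = -36 mm from the pivot. Jaw plates 22 mm wide (x) reach down to z = -46 mm; pads cover z = -45 to -27. Squeezed home the jaws gape 23 mm here; let go, the spring shuts them with about 6 N. The spring coil (radius 5 mm round the pivot) is the inner end of the mouth.
- clamp_l (a joint): opening of one lever of the loose clamp, rad: -0.09 shut on nothing, 0 gripping something 7.5 mm thick (the glass or the rail), 0.22 squeezed right home; the other lever mirrors it
- clamp_r (a joint): opening of the other lever, same meaning
- rail: fixed white upright strip on a foot (90 x 74 x 8 mm) on which the loose clamp is kept; origin under the foot's centre; strip 86 mm long (own x), 7.5 mm thick (own y), its top edge at 73 mm
- plates: Fixed glass sandwich, 160 mm wide (own y), 7.5 mm thick (own x, across the glass), 100 mm tall (own z, up along the glass, leaning 30 degrees from vertical). Origin: middle of its bottom edge. White comb on the top edge, y = -40 to +40 mm, ridge 12 mm high, 7 mm thick. Twin clamp fixed at y = -60 mm. Bare end: y = +40 to +80 mm; both faces free for the upper 40 mm.
- bare_end (a point): middle of the bare end of the glass's top edge (y = +60 mm, z = 100 mm of the sandwich), axes as the sandwich; the pivot of a well fitted clamp lies about 14 mm beyond it along the glass (6 mm at least)
- stand: fixed white casting stand that carries the glass, foot 130 x 184 mm (own x, y), origin under the foot's centre; the glass leans towards its own +x
- timer: loose white bench timer lying flat, 72 x 66 x 18 mm, bystander
- petri: loose round petri dish, 61 mm across, 15 mm high, bystander
- tape: loose roll of tape lying flat, 103 mm across, 25 mm high, bystander

How it is judged:
By the outcome, as a careful person would: the job done as asked, in the order asked, and still so for the second after the job is handed in, with the robot touching nothing.
It also fails if it takes over 37 s, if anything falls off the work surface, if the arm or the gripper's body presses on something with over 40 N, if the wrist force passes 120 N, or if a joint passes its speed limit or range.

## Working session

There is one attempt and no reset: what is moved stays moved. The work goes in short steps, Python scripts to look and compute and a tool call to move; the robot and the scene stay as the last step left them, time stands still between calls to the robot, and variables do not carry over. Pictures are saved under pics/ and viewed, and the job is handed in when it is done.

Besides the shell and the picture viewer there is one more tool, called as name(argument=value, ...) on one line, values as JSON. step_arm: Moves the arm, as the interface text tells. Its arguments: {"type":"object","properties":{"increments":{"type":"array"},"hand":{"type":"number"},"grip_force":{"type":"number"}},"required":["increments"]}

```bash
mkdir -p pics; ls
python3 - <<'E'
from bench import r
import cv2,pickle
print(r.read_state())
d={}
for n in ["scene","top","wrist"]:
    c=r.camera(n); d[n]=c; cv2.imwrite(f"pics/{n}0.png",c["pixels"]); print(n,c["camera_matrix"],c["extrinsics"],[k for k in c])
pickle.dump(d,open("cams0.pkl","wb"))
E
```

```text
pics
{'time': 0.0, 'joint_positions': array([-1.25362691,  0.33285188, -0.06471706,  1.46096863,  0.02162933,
        1.34987618, -0.08849734]), 'joint_vel': array([-6.52604798e-04, -9.66466924e-04,  8.25534610e-04,  1.11034689e-03,
        2.50651242e-05,  1.27116116e-03, -1.76713590e-04]), 'joint_torque': array([ 3.66361364e-04, -6.23249531e+01,  2.47647031e-02, -3.89892054e+01,
       -6.13591075e-02,  3.96296207e-02,  1.65703541e-04]), 'ee_pos': array([0.20816865, 0.58889875, 0.22175343]), 'eef_rot': array([ 1.69045614e-01,  9.85607977e-01, -6.99698594e-04, -7.48958932e-05]), 'ft_force': array([-0.14090546,  0.32692257,  0.26997743]), 'torque': array([-0.02850479, -0.01438506, -0.02022007]), 'width': 0.0866778444995208}
scene [[457.67264079   0.         283.94271415]
 [  0.         457.67264079 208.14171114]
 [  0.           0.           1.        ]] [[ 0.6444466   0.4626178  -0.60882949 -0.35146569]
 [-0.76452459  0.37545032 -0.52396489 -0.64347782]
 [-0.01381026  0.80313251  0.59564036  0.93673176]
 [ 0.          0.          0.          1.        ]] ['pixels', 'camera_matrix', 'extrinsics']
top [[456.3820749    0.         289.18579335]
 [  0.         456.3820749  210.08278989]
 [  0.           0.           1.        ]] [[-0.02739325  0.98233644 -0.18510733  0.25048384]
 [-0.99962349 -0.02662703  0.00662445  0.10614687]
 [ 0.00157858  0.1852191   0.98269598  1.4491344 ]
 [ 0.          0.          0.          1.        ]] ['pixels', 'camera_matrix', 'extrinsics']
wrist [[298.94100136   0.         276.98453335]
 [  0.         298.94100136 206.7296811 ]
 [  0.           0.           1.        ]] [[ 3.33638826e-01 -9.09480367e-01 -2.48053615e-01  1.40896038e-01]
 [ 9.42700756e-01  3.21700599e-01  8.84534342e-02  6.13545391e-01]
 [-6.47665396e-04 -2.63351830e-01  9.64699639e-01  3.85155903e-01]
 [ 0.00000000e+00  0.00000000e+00  0.00000000e+00  1.00000000e+00]] ['pixels', 'camera_matrix', 'extrinsics']
```

View pics/scene0.png

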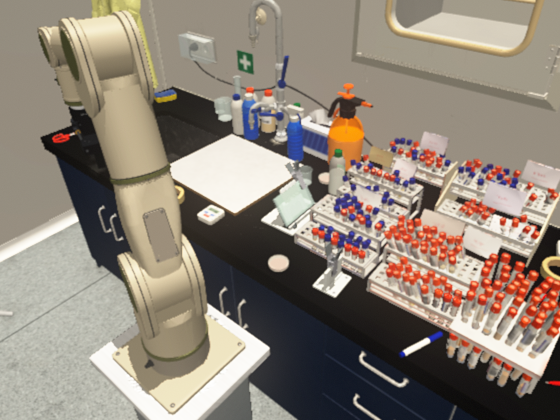

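View pics/top0.png

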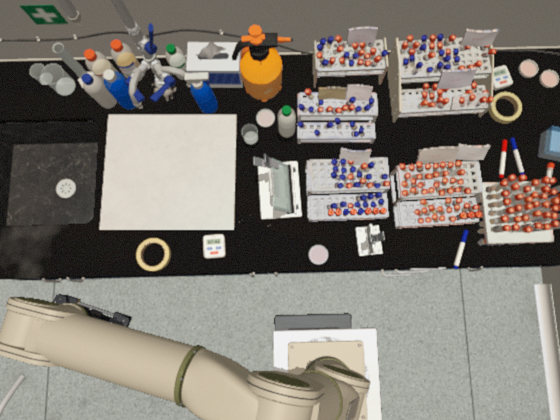

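View pics/wrist0.png

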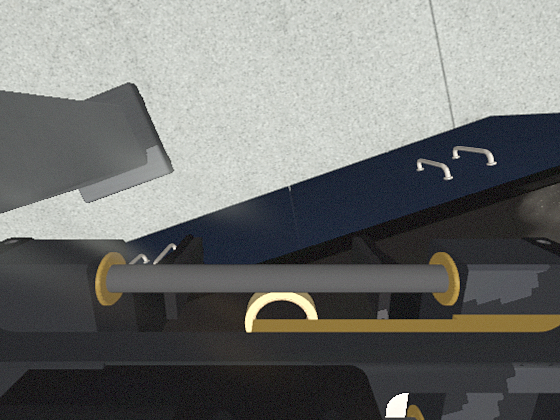

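The top view shows the rail with the loose clamp at about (369,238), the stand at (278,190), petri at (318,254), timer at (214,246) and tape at (153,254). I'll zoom in on the rail and stand.

Run:
```python
import cv2,pickle,numpy as np
d=pickle.load(open("cams0.pkl","rb"))
def crop(n,u0,v0,w,h,s):
    im=d[n]["pixels"][v0:v0+h,u0:u0+w]; return cv2.resize(im,None,fx=s,fy=s,interpolation=cv2.INTER_CUBIC)
cv2.imwrite("pics/tA.png",crop("top",245,140,150,125,5))
cv2.imwrite("pics/sA.png",crop("scene",255,170,110,130,4.5))
```

```text
(no output)
```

View pics/tA.png

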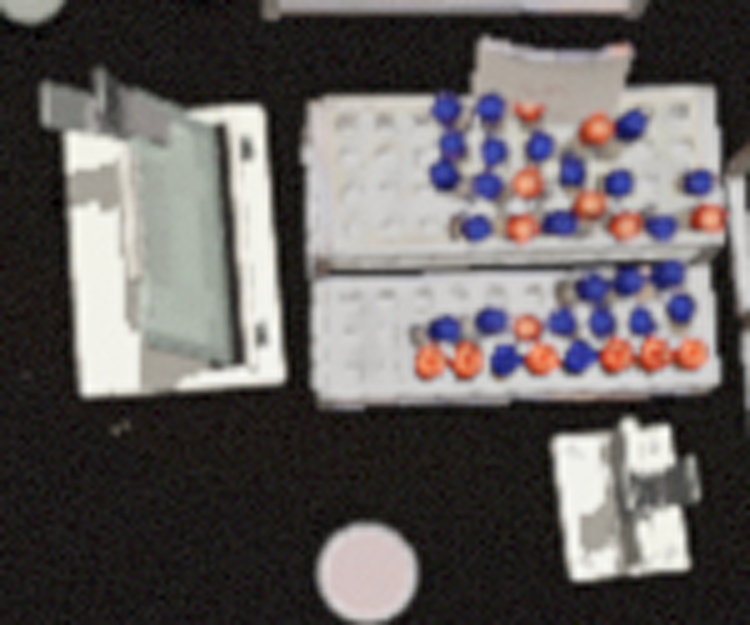

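View pics/sA.png

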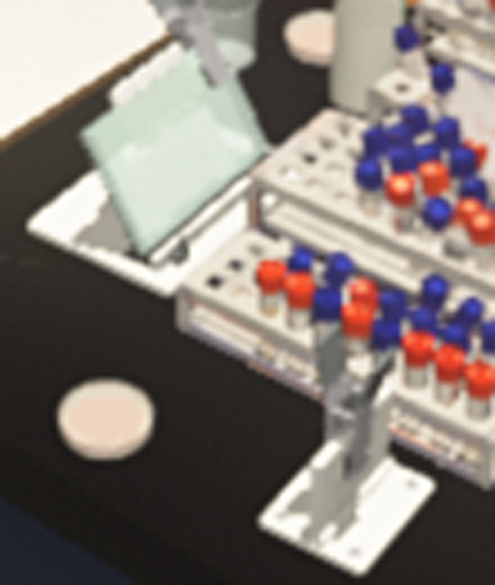

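```bash
cat > h.py <<'E'
import cv2,pickle,numpy as np
def ray(c,u,v):
    K=c["camera_matrix"];E=c["extrinsics"]
    d=np.array([(u-K[0,2])/K[0,0],-(v-K[1,2])/K[1,1],-1.]); return E[:3,3],E[:3,:3]@d
def onz(c,u,v,z):
    o,d=ray(c,u,v); return o+d*(z-o[2])/d[2]
def proj(c,P):
    K=c["camera_matrix"];E=c["extrinsics"]; P=np.atleast_2d(P)
    q=(P-E[:3,3])@E[:3,:3]; return np.c_[K[0,2]+K[0,0]*q[:,0]/-q[:,2],K[1,2]+K[1,1]*q[:,1]/q[:,2]]
def tri(obs):
    A=np.zeros((3,3));b=np.zeros(3)
    for c,u,v in obs:
        o,d=ray(c,u,v);d=d/np.linalg.norm(d);M=np.eye(3)-np.outer(d,d);A+=M;b+=M@o
    return np.linalg.solve(A,b)
def crop(c,u0,v0,w,h,s): return cv2.resize(c["pixels"][v0:v0+h,u0:u0+w],None,fx=s,fy=s,interpolation=cv2.INTER_CUBIC)
E
python3 - <<'E'
from h import *
np.set_printoptions(precision=4,suppress=True)
d=pickle.load(open("cams0.pkl","rb"));t=d["top"];s=d["scene"]
T=lambda x,y:(245+x/5-.4,140+y/5-.4)
S=lambda x,y:(255+x/4.5-.4,170+y/4.5-.4)
print("rail foot top");
for p in [(553,437),(668,425),(690,570),(572,580)]: print(onz(t,*T(*p),.008))
for p in [(260,520),(355,572),(435,487)]: print("s",onz(s,*S(*p),.008))
print("stand foot")
for p in [(262,103),(285,383),(80,397)]: print(onz(t,*T(*p),.01))
for p in [(28,225),(172,292)]: print("s",onz(s,*S(*p),.01))
print("petri",onz(t,*T(367,572),.015))
print("timer",onz(t,214,246,.018),"tape",onz(t,153,254,.025))
# glass near top corner: top crop (145,340)?, scene (145,250)bottom...
E
```

```text
rail foot top
[ 0.4613 -0.1127  0.008 ]
[ 0.4671 -0.1866  0.008 ]
[ 0.3742 -0.1946  0.008 ]
[ 0.3699 -0.1197  0.008 ]
s [ 0.3734 -0.1189  0.008 ]
s [ 0.3755 -0.1887  0.008 ]
s [ 0.4654 -0.1864  0.008 ]
stand foot
[0.6871 0.0663 0.01  ]
[0.5006 0.0573 0.01  ]
[0.495  0.1886 0.01  ]
s [0.4994 0.19   0.01  ]
s [0.5068 0.0601 0.01  ]
petri [0.3779 0.0098 0.015 ]
timer [0.4116 0.3359 0.018 ] tape [0.391  0.5248 0.025 ]
```

```bash
cat >> h.py <<'E'
from scipy.spatial.transform import Rotation as R
def plan(st,P,Q,n=None,vmax=.045,wmax=.14):
    """target pos P, rot Q(Rotation): rows (cumulative from now) in tool axes"""
    R0=R.from_quat(st["eef_rot"]);dp=R0.inv().apply(np.array(P)-st["ee_pos"]);rv=(R0.inv()*Q).as_rotvec()
    N=max(np.linalg.norm(dp)/vmax,np.linalg.norm(rv)/wmax); 
    return dp,rv,N
def tool(yang,tilt=0):
    """tool down, jaw axis at yang (world deg); tilt deg: tool z leans so that its back leans toward +jaw axis"""
    a=np.radians(yang);y=np.array([np.cos(a),np.sin(a),0]);z=np.array([0,0,-1.]);t=np.radians(tilt)
    z2=z*np.cos(t)-y*np.sin(t);y2=y*np.cos(t)+z*np.sin(t);x=np.cross(y2,z2)
    return R.from_matrix(np.c_[x,y2,z2])
E
python3 - <<'E'
from h import *
from bench import r
np.set_printoptions(precision=4,suppress=True)
s=r.read_state(); print(plan(s,[.58,.13,.30],tool(93.5)))
E
```

```text
(array([-0.5035, -0.3089, -0.0777]), array([-0.001 , -0.0001, -0.4009]), np.float64(13.239998255919765))
```

step_arm(increments=[[[-0.036,-0.022,-0.006],[0,0,-0.03]],[[-0.072,-0.044,-0.012],[0,0,-0.06]],[[-0.108,-0.066,-0.018],[0,0,-0.09]],[[-0.144,-0.088,-0.024],[0,0,-0.12]],[[-0.18,-0.11,-0.03],[0,0,-0.15]]], hand=-1, grip_force=30)

```text
time: 0.65
ee_pos: [0.3421, 0.4237, 0.2522]
eef_rot: [0.094, 0.996, -0.001, -0.0]
ft_force: [0.4, -0.5, 0.7]
width: 0.0871
```

```bash
cat > p.py <<'E'
import sys
from h import *
from bench import r
np.set_printoptions(precision=4,suppress=True)
a=[float(x) for x in sys.argv[1:]]
s=r.read_state(); print(s["time"],s["ee_pos"],s["joint_positions"],s["ft_force"],s["width"]); print(plan(s,a[:3],tool(a[3],a[4] if len(a)>4 else 0)))
E
python3 p.py .58 .13 .30 93.5
```

```text
0.65 [0.3421 0.4237 0.2522] [-1.003   0.1399  0.0303  1.6333 -0.0041  1.3697  0.4101] [ 0.4363 -0.5283  0.7132] 0.08708995830418037
(array([-0.2887, -0.244 , -0.0476]), array([-0.0012, -0.0004, -0.2496]), np.float64(8.466763731730714))
```

step_arm(increments=[[[-0.032,-0.027,-0.005],[0,0,-0.03]],[[-0.064,-0.054,-0.01],[0,0,-0.06]],[[-0.096,-0.081,-0.015],[0,0,-0.09]],[[-0.128,-0.108,-0.02],[0,0,-0.12]],[[-0.16,-0.135,-0.026],[0,0,-0.15]]])

```text
time: 1.15
ee_pos: [0.4746, 0.2596, 0.2783]
eef_rot: [0.019, 1.0, -0.001, -0.0]
ft_force: [0.5, 0.5, 0.1]
width: 0.0872
```

```bash
python3 p.py .58 .13 .30 93.5
```

```text
1.15 [0.4746 0.2596 0.2783] [-0.7619  0.1175  0.1942  1.6072 -0.0222  1.4204  0.9679] [0.4879 0.4888 0.0777] 0.08717232851492235
(array([-0.1101, -0.1256, -0.0216]), array([-0.0013, -0.0007, -0.0983]), np.float64(3.7420716483160263))
```

step_arm(increments=[[[-0.028,-0.031,-0.005],[0,0,-0.03]],[[-0.056,-0.063,-0.01],[0,0,-0.06]],[[-0.084,-0.095,-0.016],[0,0,-0.09]],[[-0.11,-0.126,-0.022],[0,0,-0.1]],[[-0.11,-0.126,-0.022],[0,0,-0.1]]])

```text
time: 1.65
ee_pos: [0.5825, 0.1232, 0.3008]
eef_rot: [-0.027, 1.0, -0.002, 0.0]
ft_force: [0.5, -0.2, -0.5]
width: 0.0871
```

```bash
cat > cam.py <<'E'
import sys
from h import *
from bench import r
for n in sys.argv[2:]:
    c=r.camera(n); cv2.imwrite(f"pics/{n}{sys.argv[1]}.png",c["pixels"]); pickle.dump(c,open(f"{n}{sys.argv[1]}.pkl","wb"))
print(r.read_state())
E
python3 cam.py 1 wrist; python3 p.py .58 .13 .30 93.5
```

```text
{'time': 1.7, 'joint_positions': array([-0.55460835,  0.23682509,  0.32171   ,  1.43556973, -0.07224017,
        1.48227929,  1.39354041]), 'joint_vel': array([-0.04091834, -0.01497087, -0.0553464 ,  0.02748323, -0.01284614,
       -0.00096729, -0.02989201]), 'joint_torque': array([  2.63373569, -53.62193584,   5.72036818, -40.42171955,
         0.3881295 ,   0.08295646,   0.57017243]), 'ee_pos': array([0.58112288, 0.12636925, 0.30028835]), 'eef_rot': array([-2.87758031e-02,  9.99585077e-01, -1.23918986e-03, -3.02889166e-04]), 'ft_force': array([-0.31448612,  0.68808512, -1.05750058]), 'torque': array([0.10740632, 0.04750725, 0.0051717 ]), 'width': 0.08732259239797346}
1.7 [0.5811 0.1264 0.3003] [-0.5546  0.2368  0.3217  1.4356 -0.0722  1.4823  1.3935] [-0.3145  0.6881 -1.0575] 0.08732259239797346
(array([0.0009, 0.0037, 0.0003]), array([-0.0025, -0.0007, -0.0035]), np.float64(0.08469662554808198))
```

View pics/wrist1.png

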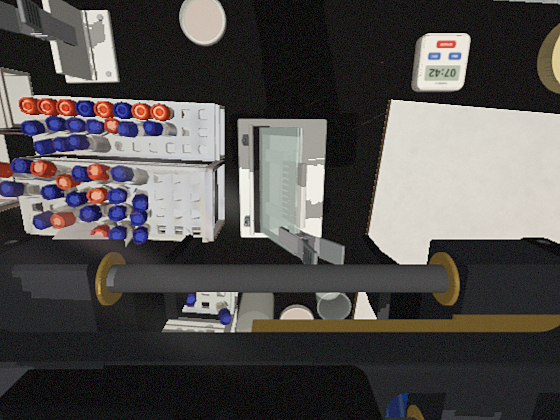

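The wrist view shows the stand at (282,178), with the twin clamp near (310,245), and the rail's foot at top left (85,45). I'll zoom into both.

Run:
```python
from h import *
c=pickle.load(open("wrist1.pkl","rb"))
cv2.imwrite("pics/w1g.png",crop(c,225,110,130,160,3.75*1))
cv2.imwrite("pics/w1r.png",crop(c,0,0,130,100,6))
```

```text
(no output)
```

View pics/w1g.png

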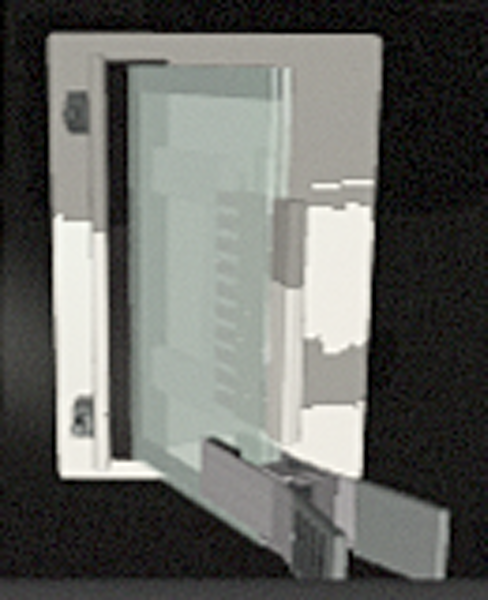

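View pics/w1r.png

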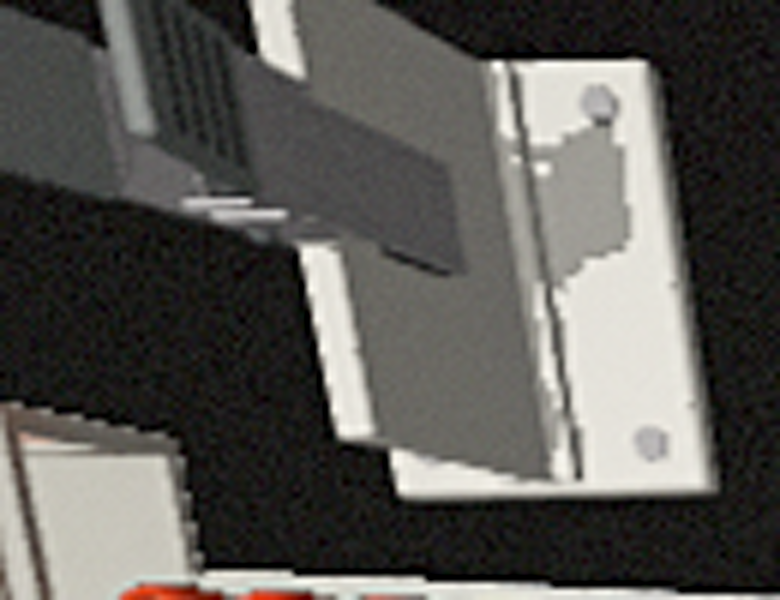

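Run:
```python
from h import *
np.set_printoptions(precision=4,suppress=True)
d=pickle.load(open("cams0.pkl","rb"));t=d["top"];s=d["scene"];w=pickle.load(open("wrist1.pkl","rb"))
cv2.imwrite("pics/t_g.png",crop(t,250,150,55,72,8)); cv2.imwrite("pics/s_g.png",crop(s,258,172,60,65,9))
W=lambda x,y:(225+x/3.75-.4,110+y/3.75-.4)
S=lambda x,y:(255+x/4.5-.4,170+y/4.5-.4)
P=tri([(w,*W(273,67)),(s,*S(83,135))]);print(P,proj(w,P),W(273,67),proj(s,P),S(83,135),proj(t,P))
# stand foot corners from wrist
for p in [(47,34),(382,34),(58,478)]: print(onz(w,*W(*p),.01))
W2=lambda x,y:(x/6-.4,y/6-.4)
for p in [(655,62),(715,492),(400,495)]: print(onz(w,*W2(*p),.008))
```

```text
[0.5123 0.1434 0.1046] [[297.8606 127.1085]] (297.40000000000003, 127.46666666666667) [[273.256  199.6044]] (273.0444444444445, 199.6) [[273.6671 207.6977]]
[0.5056 0.0603 0.01  ]
[0.4985 0.1902 0.01  ]
[0.6895 0.0686 0.01  ]
[ 0.3748 -0.1148  0.008 ]
[ 0.4641 -0.1091  0.008 ]
[ 0.4688 -0.1838  0.008 ]
```

View pics/t_g.png

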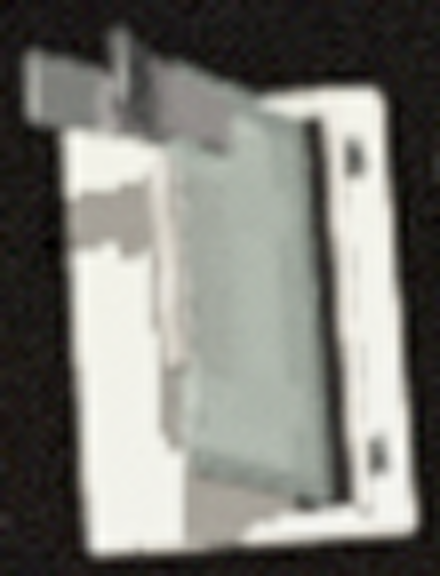

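View pics/s_g.png

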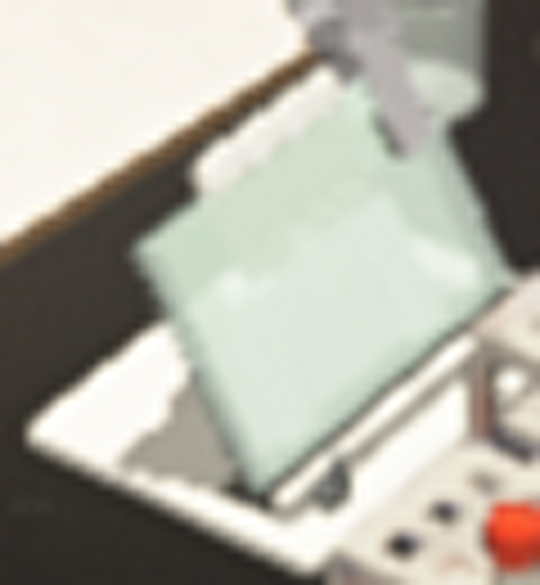

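```bash
python3 p.py .45 -.15 .27 94.6
```

```text
1.7 [0.5811 0.1264 0.3003] [-0.5546  0.2368  0.3217  1.4356 -0.0722  1.4823  1.3935] [-0.3145  0.6881 -1.0575] 0.08732259239797346
(array([ 0.1468, -0.2683,  0.031 ]), array([-0.0025, -0.0007, -0.0227]), np.float64(6.830959159096889))
```

step_arm(increments=[[[0.02,-0.038,0.0],[0,0,-0.005]],[[0.041,-0.076,0.0],[0,0,-0.01]],[[0.062,-0.114,0.005],[0,0,-0.015]],[[0.083,-0.152,0.01],[0,0,-0.02]],[[0.104,-0.19,0.015],[0,0,-0.023]]])

```text
time: 2.2
ee_pos: [0.487, -0.0696, 0.2855]
eef_rot: [-0.041, 0.999, -0.001, -0.0]
ft_force: [1.4, -0.8, -0.4]
width: 0.0872
```

```bash
python3 p.py .45 -.15 .27 94.6
```

```text
2.2 [ 0.487  -0.0696  0.2855] [-0.389  -0.0107  0.4374  1.7224  0.0065  1.4293  1.7007] [ 1.3789 -0.8406 -0.3837] 0.08718985266627548
(array([ 0.0435, -0.077 ,  0.0156]), array([-0.0018, -0.0007,  0.0022]), np.float64(1.9965893058921356))
```

step_arm(increments=[[[0.022,-0.038,0.008],[0,0,0]],[[0.0435,-0.077,0.016],[0,0,0]],[[0.0435,-0.077,0.016],[0,0,0]],[[0.0435,-0.077,0.016],[0,0,0]]])

```text
time: 2.6
ee_pos: [0.4497, -0.1495, 0.2696]
eef_rot: [-0.041, 0.999, -0.0, -0.0]
ft_force: [-0.4, 0.6, 0.8]
width: 0.0871
```

```bash
python3 cam.py 2 wrist |head -3; python3 p.py .45 -.15 .27 94.6
```

```text
{'time': 2.65, 'joint_positions': array([-0.30935861, -0.05719698,  0.51560727,  1.79271882,  0.02995665,
        1.39890688,  1.85516757]), 'joint_vel': array([-1.24042755e-02,  1.01942662e-02, -1.60748391e-02, -9.44159849e-03,
       -1.04034481e-03, -1.18281512e-05,  1.57195057e-03]), 'joint_torque': array([  1.60652172, -29.84684587,   0.24546652, -39.02686   ,
2.65 [ 0.4503 -0.1486  0.2696] [-0.3094 -0.0572  0.5156  1.7927  0.03    1.3989  1.8552] [0.1604 0.0102 0.4143] 0.0871055608249229
(array([ 0.0004, -0.0014, -0.0004]), array([-0.0012, -0.0006,  0.0037]), np.float64(0.033411876228181564))
```

View pics/wrist2.png

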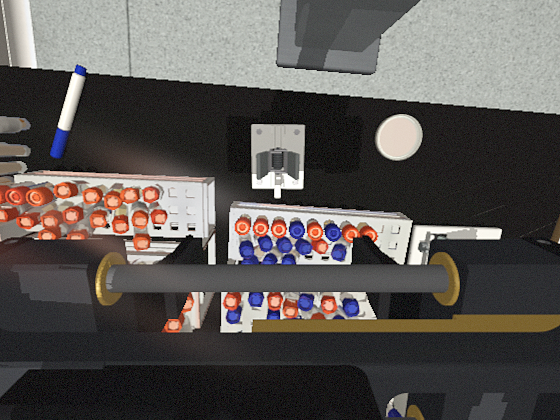

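Run:
```python
from h import *
np.set_printoptions(precision=4,suppress=True)
w=pickle.load(open("wrist2.pkl","rb"))
cv2.imwrite("pics/w2r.png",crop(w,235,110,90,95,6))
def loc(yaw,cx,cy,s):
    a=np.radians(yaw);X=np.array([np.cos(a),np.sin(a),0]);Y=np.array([-np.sin(a),np.cos(a),0])
    return lambda x,y,z:np.array([cx,cy,0])+x*X+y*Y+np.array([0,0,z])
L=loc(4.6,.419,-.152,0)
for p in [(-.045,.037,.008),(.045,.037,.008),(.045,-.037,.008),(-.045,-.037,.008),(-.043,0,.073),(.043,0,.073),(0,0,.073)]:
    q=proj(w,L(*p))[0]; print(p,(q-[235,110]+.4)*6)
```

```text
(-0.045, 0.037, 0.008) [415.5258  73.7093]
(0.045, 0.037, 0.008) [406.2482 461.7208]
(0.045, -0.037, 0.008) [ 99.3253 461.3271]
(-0.045, -0.037, 0.008) [90.8288 73.3021]
(-0.043, 0, 0.073) [252.8024  80.5965]
(0.043, 0, 0.073) [252.3884 514.4391]
(0, 0, 0.073) [252.5888 304.3728]
```

View pics/w2r.png

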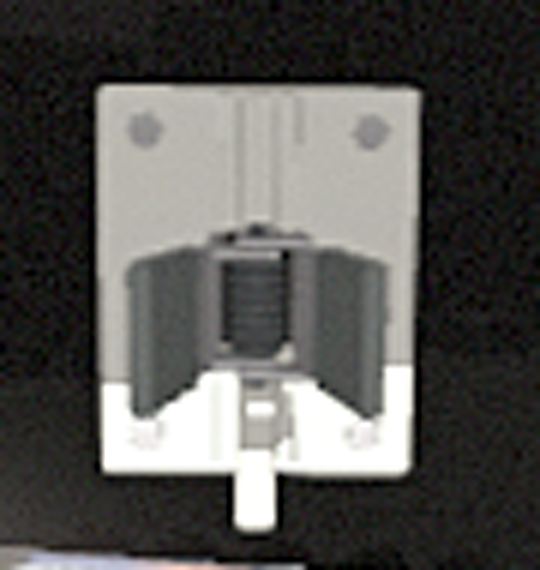

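Run:
```python
from h import *
np.set_printoptions(precision=1,suppress=True)
w=pickle.load(open("wrist2.pkl","rb"))
a=np.radians(4.6);X=np.array([np.cos(a),np.sin(a),0]);Y=np.array([-np.sin(a),np.cos(a),0])
L=lambda x,y,z:np.array([.4216,-.1507,z])+x*X+y*Y
for xc in (-.006,0,.006):
  for p in [(xc-.013,.022,.141),(xc+.013,.022,.141),(xc-.013,-.022,.141),(xc+.013,-.022,.141),(xc-.013,.0,.087),(xc+.013,0,.087)]:
    print(xc,p,(proj(w,L(*p))[0]-[235,110]+.4)*6)
```

```text
-0.006 (-0.019, 0.022, 0.141) [395.9 250.4]
-0.006 (0.006999999999999999, 0.022, 0.141) [392.4 410.7]
-0.006 (-0.019, -0.022, 0.141) [121.9 250.1]
-0.006 (0.006999999999999999, -0.022, 0.141) [124.7 410.4]
-0.006 (-0.019, 0.0, 0.087) [258.3 226.3]
-0.006 (0.006999999999999999, 0, 0.087) [258.1 363. ]
0 (-0.013, 0.022, 0.141) [395.1 288.1]
0 (0.013, 0.022, 0.141) [391.6 446.7]
0 (-0.013, -0.022, 0.141) [122.5 287.7]
0 (0.013, -0.022, 0.141) [125.4 446.3]
0 (-0.013, 0.0, 0.087) [258.2 258.3]
0 (0.013, 0, 0.087) [258.  393.8]
0.006 (-0.006999999999999999, 0.022, 0.141) [394.3 325.3]
0.006 (0.019, 0.022, 0.141) [390.9 482.2]
0.006 (-0.006999999999999999, -0.022, 0.141) [123.2 325. ]
0.006 (0.019, -0.022, 0.141) [126.  481.9]
0.006 (-0.006999999999999999, 0.0, 0.087) [258.2 290.1]
0.006 (0.019, 0, 0.087) [258.  424.3]
```

```bash
python3 p.py .417 -.151 .102 94.6
```

```text
2.65 [ 0.4503 -0.1486  0.2696] [-0.3094 -0.0572  0.5156  1.7927  0.03    1.3989  1.8552] [0.1604 0.0102 0.4143] 0.0871055608249229
(array([0.0333, 0.0006, 0.1676]), array([-0.0012, -0.0006,  0.0037]), np.float64(3.797938262965326))
```

step_arm(increments=[[[0.02,0,0.03],[0,0,0]],[[0.033,0.0005,0.06],[0,0,0.003]],[[0.033,0.0005,0.095],[0,0,0.003]],[[0.033,0.0005,0.12],[0,0,0.003]],[[0.033,0.0005,0.12],[0,0,0.003]]])

```text
time: 3.15
ee_pos: [0.416, -0.149, 0.147]
eef_rot: [-0.042, 0.999, -0.0, -0.003]
ft_force: [-0.5, 0.7, 1.4]
width: 0.0869
```

```bash
python3 cam.py 3 wrist |head -1; python3 p.py .417 -.151 .102 94.6
```

```text
{'time': 3.2, 'joint_positions': array([-0.29560877, -0.03786064,  0.53162617,  2.03533937,  0.0233737 ,
3.2 [ 0.4171 -0.1496  0.1491] [-0.2956 -0.0379  0.5316  2.0353  0.0234  1.1417  1.88  ] [-1.243  -0.2652  1.0421] 0.0872403673948276
(array([ 0.    , -0.0014,  0.0471]), array([-0.0011, -0.0032,  0.003 ]), np.float64(1.0463765579087796))
```

View pics/wrist3.png

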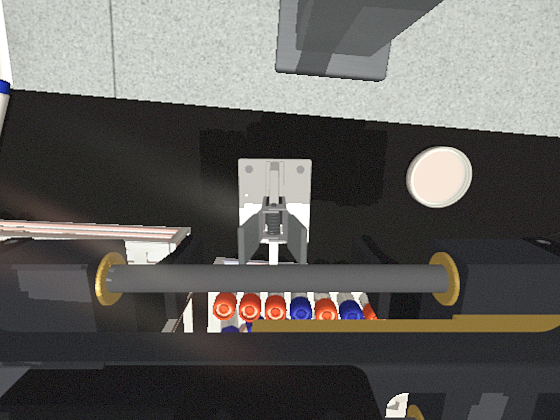

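The clamp sits centred between the open fingers, wings at u 240–307. Descending.

step_arm(increments=[[[0,-0.0014,0.02],[0,-0.003,0.003]],[[0,-0.0014,0.037],[0,-0.003,0.003]],[[0,-0.0014,0.047],[0,-0.003,0.003]],[[0,-0.0014,0.047],[0,-0.003,0.003]]])

```text
time: 3.6
ee_pos: [0.4173, -0.1505, 0.1022]
eef_rot: [-0.041, 0.999, -0.001, -0.0]
ft_force: [-0.1, 0.1, 0.4]
width: 0.087
```

```bash
python3 p.py .417 -.151 .102 94.6
```

```text
3.6 [ 0.4173 -0.1505  0.1022] [-0.2881  0.0287  0.544   2.0887 -0.0157  1.0289  1.9159] [-0.1307  0.0752  0.448 ] 0.08698288473277023
(array([ 0.0003, -0.0004,  0.0002]), array([-0.0012, -0.0009,  0.001 ]), np.float64(0.012970677848469826))
```

Close with 35 N.

step_arm(increments=[[[0,0,0],[0,0,0]],[[0,0,0],[0,0,0]],[[0,0,0],[0,0,0]],[[0,0,0],[0,0,0]],[[0,0,0],[0,0,0]]], hand=1, grip_force=35)

```text
time: 4.1
ee_pos: [0.4174, -0.1505, 0.1024]
eef_rot: [-0.041, 0.999, -0.001, -0.0]
ft_force: [0.2, 0.2, 0.4]
width: 0.0547
```

step_arm(increments=[[[0,0,0],[0,0,0]],[[0,0,0],[0,0,0]],[[0,0,0],[0,0,0]]])

```text
time: 4.4
ee_pos: [0.4173, -0.1505, 0.1023]
eef_rot: [-0.041, 0.999, -0.001, -0.0]
ft_force: [0.1, 0.1, -0.3]
width: 0.0312
```

```bash
python3 cam.py 4 wrist scene|head -1; python3 p.py .417 -.151 .102 94.6
```

```text
{'time': 4.5, 'joint_positions': array([-0.2882653 ,  0.02841369,  0.54414852,  2.08863423, -0.01563054,
4.5 [ 0.4173 -0.1505  0.1023] [-0.2883  0.0284  0.5441  2.0886 -0.0156  1.0291  1.9158] [-0.8957 -0.3592 -1.0273] 0.023020929140276477
(array([ 0.0003, -0.0004,  0.0003]), array([-0.0011, -0.0008,  0.001 ]), np.float64(0.013771066154814682))
```

View pics/wrist4.png

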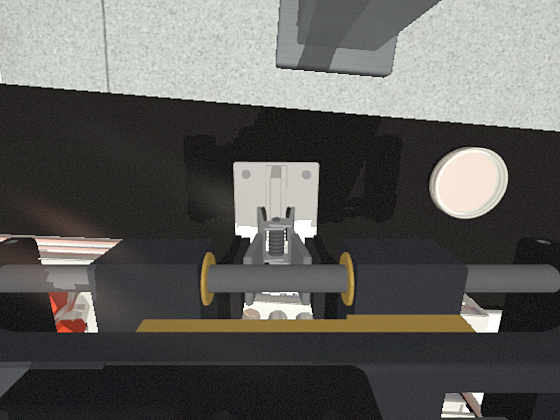

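step_arm(increments=[[[0,0,0],[0,0,0]],[[0,0,0],[0,0,0]],[[0,0,0],[0,0,0]]])

```text
time: 4.8
ee_pos: [0.4173, -0.1505, 0.1023]
eef_rot: [-0.041, 0.999, -0.001, -0.0]
ft_force: [1.1, 0.7, -0.9]
width: 0.0192
```

```bash
python3 cam.py 5 wrist |head -1; python3 p.py .417 -.151 .102 94.6
python3 - <<'E'
from h import *
w=pickle.load(open("wrist5.pkl","rb"));cv2.imwrite("pics/w5c.png",crop(w,220,150,120,120,5))
E
```

```text
{'time': 4.85, 'joint_positions': array([-0.28826476,  0.02840038,  0.54412638,  2.08862064, -0.01566842,
4.85 [ 0.4173 -0.1505  0.1023] [-0.2883  0.0284  0.5441  2.0886 -0.0157  1.0291  1.9158] [-0.5379  0.6116 -1.3161] 0.019369703744476365
(array([ 0.0003, -0.0005,  0.0003]), array([-0.0011, -0.0008,  0.001 ]), np.float64(0.014326220340965973))
```

View pics/w5c.png

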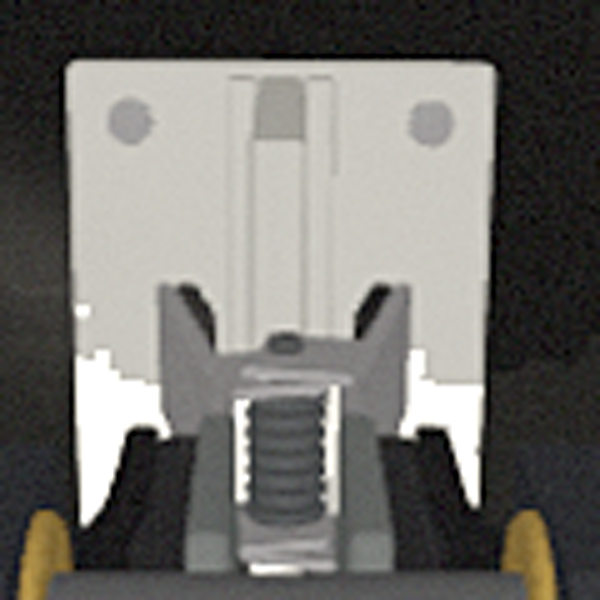

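Both jaws are open either side of the strip and the wings are home (19.4 mm). Lifting straight up.

step_arm(increments=[[[0,0,-0.02],[0,0,0]],[[0,0,-0.05],[0,0,0]],[[0,0,-0.09],[0,0,0]],[[0,0,-0.13],[0,0,0]],[[0,0,-0.15],[0,0,0]]])

```text
time: 5.35
ee_pos: [0.4183, -0.1506, 0.2556]
eef_rot: [-0.041, 0.999, -0.001, 0.002]
ft_force: [0.6, -0.5, -1.4]
width: 0.0196
```

```bash
python3 p.py .5298 .20 .23 92.7 30
python3 - <<'E'
from h import *
print(tool(92.7,30).as_matrix())
E
```

```text
5.35 [ 0.4183 -0.1506  0.2556] [-0.309  -0.1356  0.5091  1.8821  0.0678  1.3751  1.835 ] [ 0.5748 -0.4784 -1.3698] 0.01964244413902246
(array([-0.1395,  0.3405,  0.0255]), array([0.5222, 0.012 , 0.0324]), np.float64(8.196189934949581))
[[-9.98889875e-01 -4.07953830e-02  2.35532254e-02]
 [-4.71064507e-02  8.65064007e-01 -4.99444937e-01]
 [ 5.20417043e-18 -5.00000000e-01 -8.66025404e-01]]
```

step_arm(increments=[[[-0.015,0.037,0],[0,0,0.003]],[[-0.031,0.075,0],[0.05,0,0.007]],[[-0.047,0.113,0],[0.11,0,0.01]],[[-0.063,0.151,0],[0.17,0.002,0.014]],[[-0.078,0.19,0.002],[0.23,0.005,0.018]]])

```text
time: 5.85
ee_pos: [0.4811, 0.0466, 0.2541]
eef_rot: [-0.031, 0.993, -0.116, 0.005]
ft_force: [1.1, -0.6, -0.5]
width: 0.0191
```

```bash
python3 p.py .5298 .20 .23 92.7 30
```

```text
5.85 [0.4811 0.0466 0.2541] [-0.5406  0.0197  0.1887  1.7787  0.2229  1.413   1.2379] [ 1.1006 -0.5565 -0.5374] 0.019109029731971164
(array([-0.058 ,  0.1516, -0.0111]), array([0.2906, 0.0077, 0.013 ]), np.float64(3.616259350948076))
```

step_arm(increments=[[[-0.014,0.037,0],[0.07,0.002,0.003]],[[-0.029,0.075,-0.003],[0.14,0.004,0.006]],[[-0.044,0.113,-0.007],[0.21,0.006,0.009]],[[-0.058,0.1516,-0.011],[0.29,0.008,0.013]],[[-0.058,0.1516,-0.011],[0.29,0.008,0.013]]])

```text
time: 6.35
ee_pos: [0.5278, 0.2079, 0.2235]
eef_rot: [-0.029, 0.965, -0.261, 0.003]
ft_force: [-1.7, -0.4, -2.0]
width: 0.0195
```

step_arm(increments=[[[0,0,0],[0,0,0]]])

```text
time: 6.45
ee_pos: [0.528, 0.2086, 0.2223]
eef_rot: [-0.03, 0.965, -0.262, 0.003]
ft_force: [0.1, -0.4, -0.6]
width: 0.0189
```

```bash
python3 cam.py 6 wrist scene top|head -1; python3 p.py .5298 .1995 .1928 92.7 30
```

```text
{'time': 6.6, 'joint_positions': array([-0.76255115,  0.40356041,  0.07385312,  1.46632227,  0.38415822,
6.6 [0.5276 0.2073 0.2236] [-0.7626  0.4036  0.0739  1.4663  0.3842  1.606   0.889 ] [-0.4306 -0.2895 -0.5161] 0.019419270670342485
(array([-0.002 ,  0.0086,  0.0306]), array([-0.0038, -0.0028,  0.0134]), np.float64(0.7089007948276932))
```

View pics/wrist6.png

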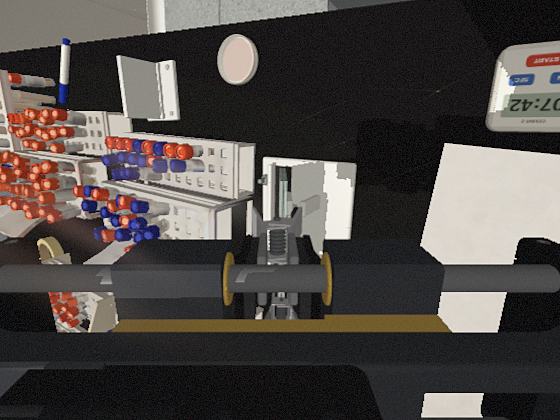

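View pics/scene6.png

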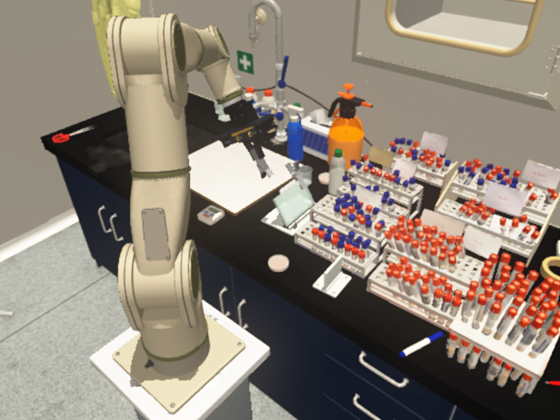

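```bash
cat > g.py <<'E'
import sys
from h import *
np.set_printoptions(precision=1,suppress=True)
k=sys.argv[1]
w=pickle.load(open(f"wrist{k}.pkl","rb"));cv2.imwrite(f"pics/w{k}c.png",crop(w,230,150,120,120,5))
s=pickle.load(open(f"scene{k}.pkl","rb"));cv2.imwrite(f"pics/s{k}c.png",crop(s,215,110,120,130,4.5))
M=tool(92.7,30).as_matrix();ux=-M[:,0];ut=M[:,1];up=-M[:,2]  # ux=+x-ish, ut = across glass, up
B=np.array([.5323,.1475,.1027])
for nm,o in [("nearfront",-ux*.02-ut*.00375),("nearback",-ux*.02+ut*.00375),("bare",0*ux),("farfront",.14*ux-ut*.00375)]:
    print(nm,(proj(w,B+o)[0]-[230,150]+.4)*5,(proj(s,B+o)[0]-[215,110]+.4)*4.5)
E
python3 g.py 6
```

```text
nearfront [257.9 152.2] [264.3 405. ]
nearback [295.1 152.8] [257.1 406.2]
bare [274.4 249. ] [278.4 392.3]
farfront [244.9 841.9] [397.9 304.6]
```

View pics/w6c.png

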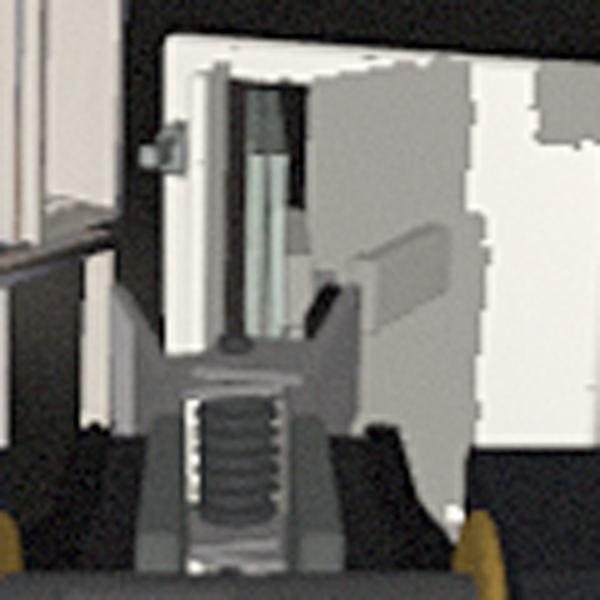

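View pics/s6c.png

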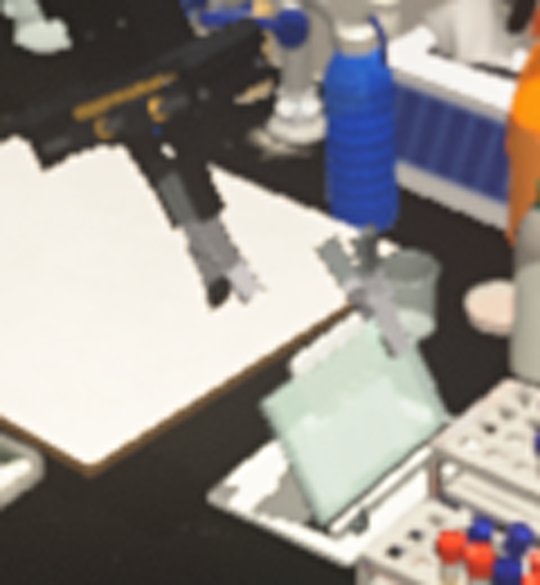

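The clamp's axis is at column ~237 and the glass's top edge at 246–288, so about 6.4 mm aside; my model says 8.6 mm. I'll trust the picture and stage 14 mm above the edge.

```bash
python3 p.py .5306 .1834 .1687 92.7 30
```

```text
6.6 [0.5276 0.2073 0.2236] [-0.7626  0.4036  0.0739  1.4663  0.3842  1.606   0.889 ] [-0.4306 -0.2895 -0.5161] 0.019419270670342485
(array([-0.0021,  0.0068,  0.0596]), array([-0.0038, -0.0028,  0.0134]), np.float64(1.33352900704941))
```

step_arm(increments=[[[-0.002,0.0068,0.01],[-0.004,-0.003,0.013]],[[-0.002,0.0068,0.03],[-0.004,-0.003,0.013]],[[-0.002,0.0068,0.05],[-0.004,-0.003,0.013]],[[-0.002,0.0068,0.0596],[-0.004,-0.003,0.013]],[[-0.002,0.0068,0.0596],[-0.004,-0.003,0.013]]])

```text
time: 7.1
ee_pos: [0.5303, 0.1816, 0.1682]
eef_rot: [-0.022, 0.966, -0.259, 0.006]
ft_force: [0.3, 0.3, -0.4]
width: 0.0191
```

```bash
python3 cam.py 7 wrist scene|head -1; python3 g.py 7; python3 p.py .5306 .1834 .1687 92.7 30;  python3 p.py .5317 .1599 .1279 92.7 30
```

```text
{'time': 7.2, 'joint_positions': array([-0.73687028,  0.41693534,  0.08097311,  1.56420321,  0.39055947,
nearfront [234.2 209.6] [264.3 405. ]
nearback [280.4 209.5] [257.1 406.2]
bare [257.1 327.6] [278.4 392.3]
farfront [ 236.3 1032.2] [397.9 304.6]
7.2 [0.5308 0.1834 0.1695] [-0.7369  0.4169  0.081   1.5642  0.3906  1.4845  0.8615] [-0.2722  0.4215 -1.4096] 0.019084510461283483
(array([0.0002, 0.0004, 0.0007]), array([ 0.0012,  0.0009, -0.0007]), np.float64(0.01820417106500548))
7.2 [0.5308 0.1834 0.1695] [-0.7369  0.4169  0.081   1.5642  0.3906  1.4845  0.8615] [-0.2722  0.4215 -1.4096] 0.019084510461283483
(array([0.0002, 0.0003, 0.0478]), array([ 0.0012,  0.0009, -0.0007]), np.float64(1.062294826794773))
```

View pics/w7c.png

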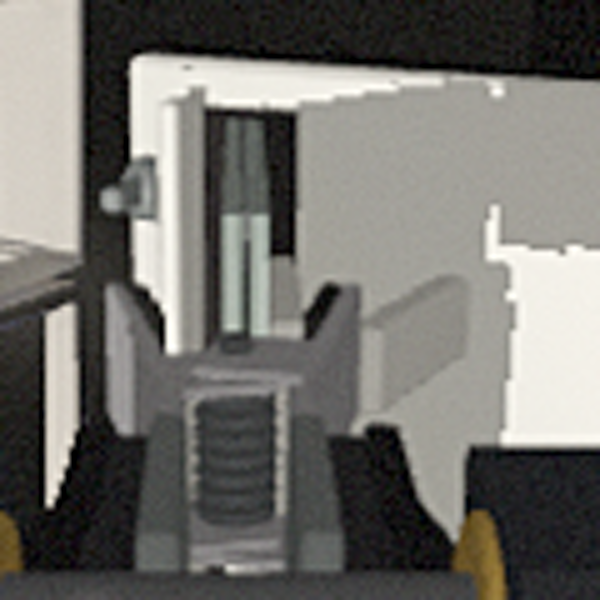

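View pics/s7c.png

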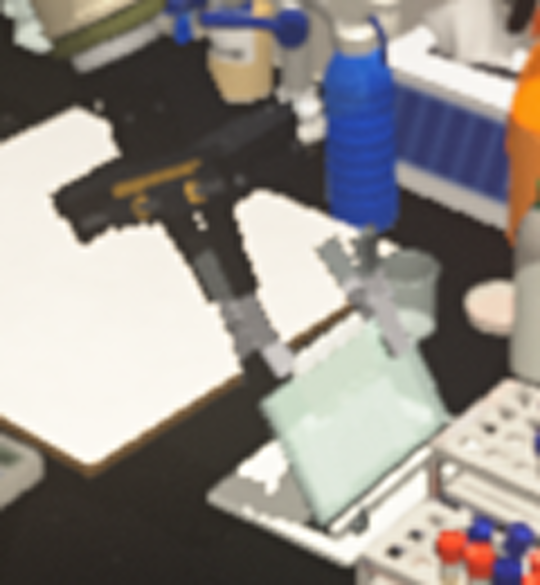

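Glass edge is at columns 221–270 (centre 245) against the clamp's ~236: shift 1.3 mm more, then descend along the glass.

step_arm(increments=[[[0,0.0015,0.005],[0,0,0]],[[0,0.0015,0.013],[0,0,0]],[[0,0.0015,0.022],[0,0,0]],[[0,0.0015,0.027],[0,0,0]],[[0,0.0015,0.027],[0,0,0]]])

```text
time: 7.7
ee_pos: [0.5311, 0.1704, 0.1445]
eef_rot: [-0.022, 0.966, -0.259, 0.006]
ft_force: [-0.2, -0.1, -0.7]
width: 0.0194
```

```bash
python3 cam.py 8 wrist scene|head -1; python3 g.py 8;  python3 p.py .5317 .1611 .1272 92.7 30
```

```text
{'time': 7.8, 'joint_positions': array([-0.72458938,  0.42692159,  0.08467676,  1.60480951,  0.39559608,
nearfront [219.  246.1] [264.3 405. ]
nearback [270.6 246. ] [257.1 406.2]
bare [244.8 376.6] [278.4 392.3]
farfront [ 223.  1142.5] [397.9 304.6]
7.8 [0.5314 0.1713 0.1453] [-0.7246  0.4269  0.0847  1.6048  0.3956  1.4319  0.8557] [-0.2668 -0.3469 -0.3273] 0.019406143031881932
(array([0.0002, 0.0002, 0.0208]), array([ 0.0011,  0.0008, -0.0006]), np.float64(0.46222210155337085))
```

View pics/w8c.png

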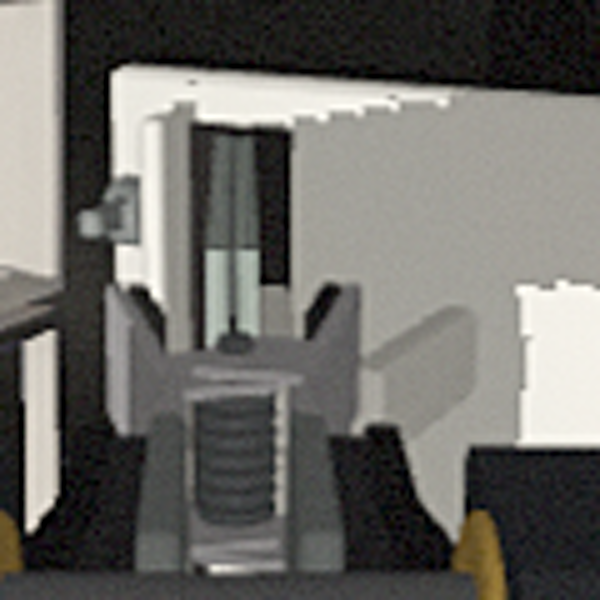

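View pics/s8c.png

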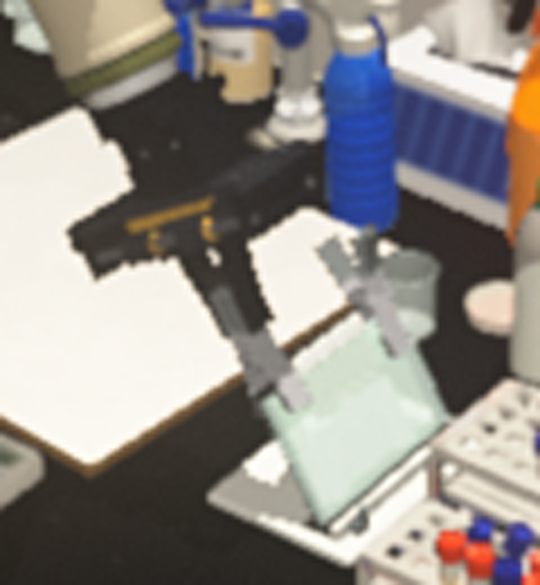

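The glass edge (205–260) is now centred between the jaws, one on each face. Pushing down the remaining 21 mm.

step_arm(increments=[[[0,0,0.006],[0,0,0]],[[0,0,0.013],[0,0,0]],[[0,0,0.019],[0,0,0]],[[0,0,0.021],[0,0,0]],[[0,0,0.021],[0,0,0]]])

```text
time: 8.3
ee_pos: [0.5317, 0.1604, 0.1268]
eef_rot: [-0.022, 0.966, -0.258, 0.006]
ft_force: [0.2, -0.5, -1.0]
width: 0.0193
```

```bash
python3 cam.py 9 wrist scene|head -1; python3 g.py 9;  python3 p.py .5317 .1611 .1272 92.7 30
```

```text
{'time': 8.4, 'joint_positions': array([-0.71400421,  0.43511747,  0.08814651,  1.6350251 ,  0.40044499,
nearfront [215.8 281. ] [264.3 405. ]
nearback [272.6 280.9] [257.1 406.2]
bare [244.2 423.3] [278.4 392.3]
farfront [ 220.8 1244.6] [397.9 304.6]
8.4 [0.5319 0.1609 0.1272] [-0.714   0.4351  0.0881  1.635   0.4004  1.391   0.8525] [-0.1402 -0.4032 -1.3872] 0.01925223516742086
(array([ 0.0002,  0.0002, -0.0001]), array([ 0.0012,  0.0009, -0.0007]), np.float64(0.011706700944853647))
```

View pics/w9c.png

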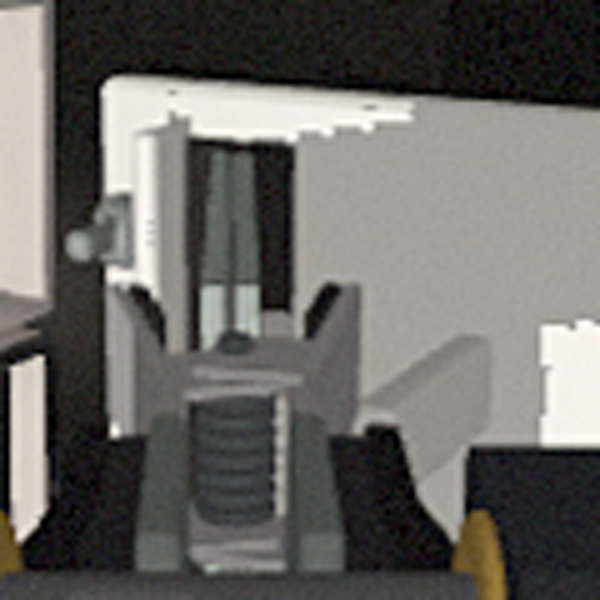

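View pics/s9c.png

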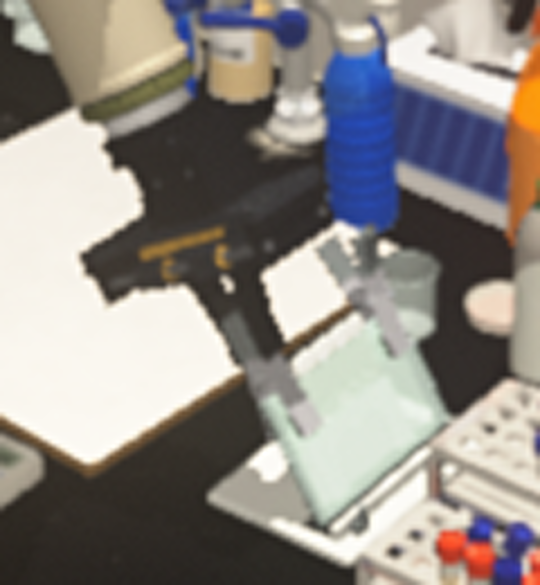

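Run:
```python
from h import *
np.set_printoptions(precision=1,suppress=True)
s=pickle.load(open("scene9.pkl","rb"))
M=tool(92.7,30).as_matrix();ux=-M[:,0];ut=M[:,1];up=-M[:,2]
B=np.array([.5323,.1467,.1032])
for d in (.026,.032,.038):
  for o in(0,.12):
    off=.0175 if o==0 else .0055
    for e in (-.011,.011): print(d,o,(proj(s,B-ut*off+ux*(o+e)-up*d)[0]-[215,110]+.4)*4.5)
c=crop(s,265,170,55,55,10);cv2.imwrite("pics/s9d.png",c)
```

```text
0.026 0 [301.7 429.4]
0.026 0 [320.8 414.5]
0.026 0.12 [390.  353.7]
0.026 0.12 [407.2 340.4]
0.032 0 [305.2 436.9]
0.032 0 [324.3 422. ]
0.032 0.12 [393.2 360.9]
0.032 0.12 [410.4 347.5]
0.038 0 [308.8 444.4]
0.038 0 [327.7 429.4]
0.038 0.12 [396.5 368.1]
0.038 0.12 [413.6 354.6]
```

View pics/s9d.png

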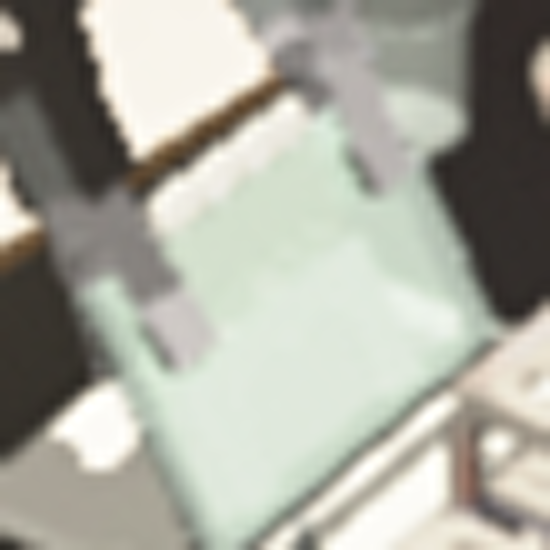

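Jaw tip on the front face measures 31 mm below the edge in the scene picture, the same as the twin's (about 29 mm). Releasing.

step_arm(increments=[[[0,0,0],[0,0,0]],[[0,0,0],[0,0,0]],[[0,0,0],[0,0,0]],[[0,0,0],[0,0,0]],[[0,0,0],[0,0,0]]], hand=-1)

```text
time: 8.9
ee_pos: [0.532, 0.1609, 0.1273]
eef_rot: [-0.023, 0.966, -0.258, 0.007]
ft_force: [-0.3, 0.7, 0.2]
width: 0.0514
```

step_arm(increments=[[[0,0,0],[0,0,0]],[[0,0,0],[0,0,0]],[[0,0,0],[0,0,0]],[[0,0,0],[0,0,0]],[[0,0,0],[0,0,0]]])

```text
time: 9.4
ee_pos: [0.532, 0.1609, 0.1273]
eef_rot: [-0.022, 0.966, -0.258, 0.007]
ft_force: [-1.0, -0.8, 0.7]
width: 0.0851
```

step_arm(increments=[[[0,0,0],[0,0,0]],[[0,0,0],[0,0,0]],[[0,0,0],[0,0,0]]])

```text
time: 9.7
ee_pos: [0.532, 0.1609, 0.1273]
eef_rot: [-0.023, 0.966, -0.258, 0.007]
ft_force: [0.0, -0.4, -0.3]
width: 0.0869
```

```bash
python3 cam.py 10 wrist scene|head -1; python3 g.py 10;  python3 p.py .5317 .1611 .1272 92.7 30
```

```text
{'time': 9.8, 'joint_positions': array([-0.71403217,  0.43501762,  0.08823458,  1.63491815,  0.40049055,
nearfront [214.7 277.3] [264.3 405. ]
nearback [271.3 277.2] [257.1 406.2]
bare [243.1 419.3] [278.4 392.3]
farfront [ 220.  1238.4] [397.9 304.6]
9.8 [0.532  0.1609 0.1273] [-0.714   0.435   0.0882  1.6349  0.4005  1.3911  0.8525] [ 0.0785 -0.5523  0.24  ] 0.0869929137831356
(array([ 0.0003,  0.0003, -0.    ]), array([ 0.0012,  0.001 , -0.0008]), np.float64(0.01255968780491587))
```

View pics/w10c.png

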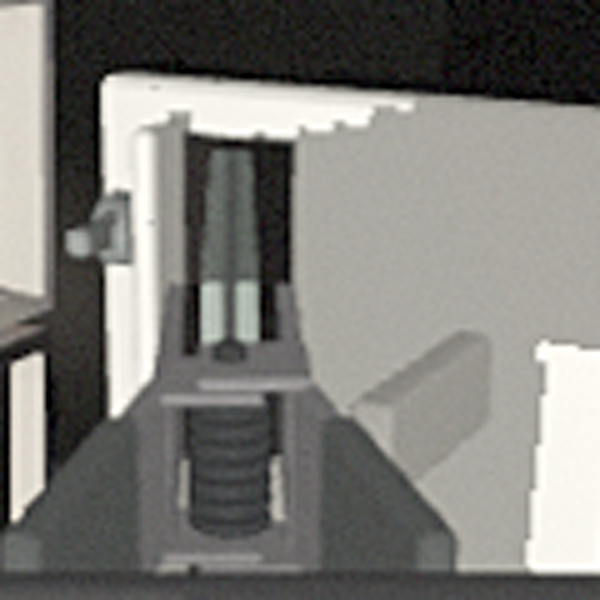

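View pics/s10c.png

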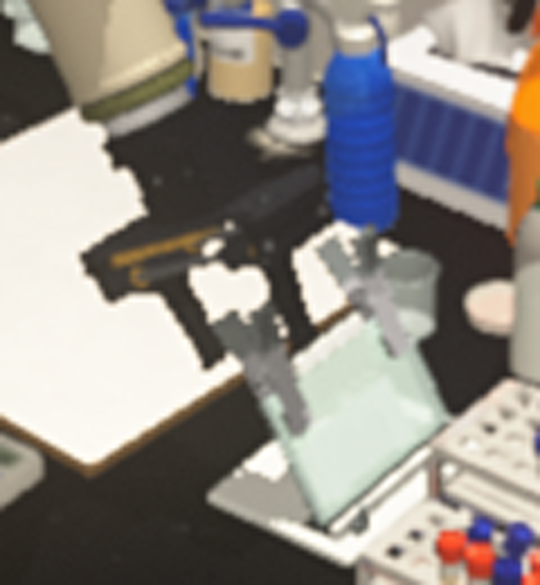

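The clamp grips the glass with its jaws closed on both faces, standing in line with the glass. Retracting along the tool axis.

step_arm(increments=[[[0,0,-0.02],[0,0,0]],[[0,0,-0.05],[0,0,0]],[[0,0,-0.085],[0,0,0]],[[0,0,-0.12],[0,0,0]],[[0,0,-0.15],[0,0,0]]])

```text
time: 10.3
ee_pos: [0.5282, 0.2366, 0.259]
eef_rot: [-0.023, 0.966, -0.258, 0.007]
ft_force: [0.4, 0.5, -0.4]
width: 0.0872
```

step_arm(increments=[[[0,0.0,-0.02],[0,0,0]],[[0,0,-0.02],[0,0,0]],[[0,0,-0.02],[0,0,0]]])

```text
time: 10.6
ee_pos: [0.5277, 0.2465, 0.276]
eef_rot: [-0.023, 0.966, -0.258, 0.007]
ft_force: [-0.4, -0.3, -0.8]
width: 0.0871
```

```bash
python3 cam.py 11 wrist scene top|head -1; python3 g.py 11
```

```text
{'time': 10.75, 'joint_positions': array([-0.79841662,  0.42371243,  0.06812571,  1.32804856,  0.37435196,
nearfront [223.4  94.9] [264.3 405. ]
nearback [254.2  94.9] [257.1 406.2]
bare [238.9 175.8] [278.4 392.3]
farfront [225.5 682.8] [397.9 304.6]
```

View pics/wrist11.png

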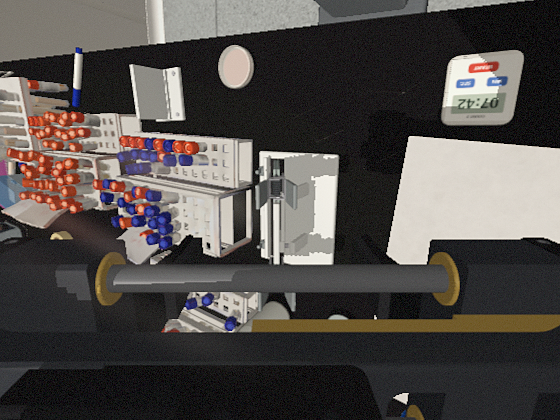

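View pics/s11c.png

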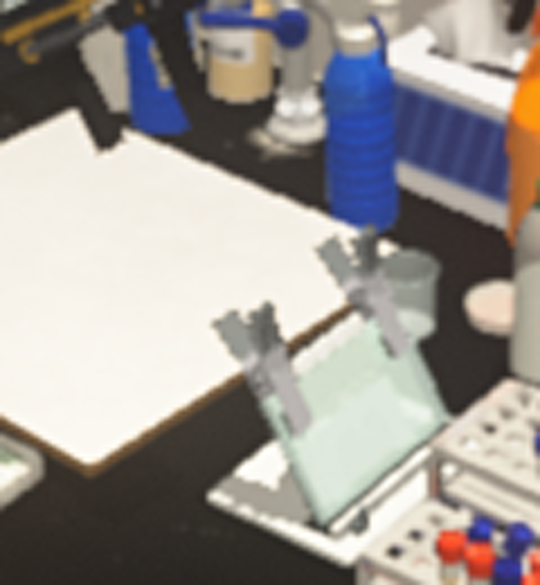

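View pics/top11.png

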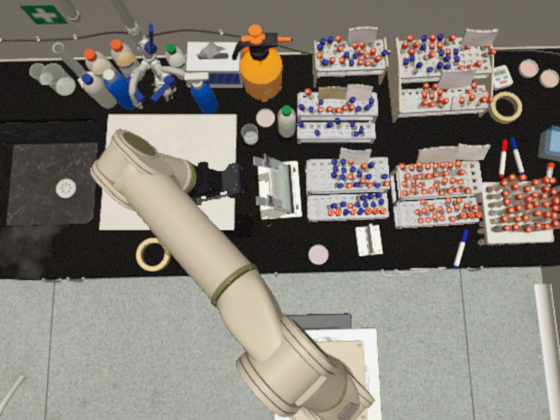

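The scene crop shows the new clamp at (265,360), parallel to its twin at (375,285). The gripper is clear of it. Petri (318,254) and tape (153,254) are unmoved in the top view, and the timer is visible and undisturbed in the wrist view. Handing in.

```bash
python3 -c "
from bench import r
print(r.close_job())"
```

```text
the job is handed in; nothing more can be done
None
```

The spare clamp now grips the bare end of the glass's top edge, and I handed the job in at about 10.8 s.

- **Pick-up:** I squeezed the wings home (19 mm wide, at 35 N) and lifted the clamp straight up off the rail.
- **Fit:** I tilted it 30° in line with the glass and centred the jaws on the edge using the wrist camera. I then pushed it down until the front jaw tip was about 31 mm below the edge, against roughly 29 mm for the twin, and let go.
- **Last checks:** The pictures show the jaws shut on both faces and the clamp standing parallel to its twin. The gripper was about 17 cm clear, and wrist force readings never rose above a few newtons.
- **Bystanders:** The petri dish and tape roll were in the same place as at the start in the top view. The arm hid the timer in that view; it looked undisturbed in the wrist view, but I did not measure its position.
- **One disagreement:** My first position for the glass and the wrist picture differed by about 2 mm across the glass. I followed the picture, ending about 1 mm from my first estimate, and the last picture before release showed the edge centred between the jaws.

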